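Close the extraction manifold and step up its vacuum

TASK

Put the manifold's lid on: lower it so that both dowel pins come up through their holes and it lies flush on the rim, and let go of it. Then raise the vacuum with the thumb lever, one notch at a time with a short stop (about half a second) in each, from off to the third notch, never past it, and leave it there; leave the tip box, the beaker and the large bottle undisturbed.

Things in the scene. Friction and masses are not known exactly. Their poses are not given: they have to be found in the camera images.
- lid_centre (a point): Centre of the loose lid (about 0.36 kg), 33 mm above its underside. Lid: grey metal plate 100 (x) x 150 (y) x 10 mm with a handle and two rows of five white ports (11 mm tall, at x = +-36 mm); z up. It fits one way round: seated, its axes are those of manifold and this point is at (0, 0, 89) mm there. Starts flat on the bench, left of the manifold, within 0.6 rad of its seated heading.
- lid_handle (a point): Centre of the lid's bridge handle, 25 mm above lid_centre (58 mm over the lid's underside): a black bar 12 mm wide (lid x), 80 mm long (lid y), 14 mm high, on two 10 mm steel posts at y = +-31 mm, with free space under it.
- lid_hole (a point): Round hole of 11.6 mm through the lid's plate, at lid x = +34, y = +62 mm; the point is at the hole's lower mouth, on the plate's underside. Goes over the left pin.
- lid_slot (a point): Slotted hole, 11.6 (lid x) x 14.1 mm (lid y), through the lid's plate at lid x = -20, y = -62 mm; the point is at its lower mouth. Goes over the right pin.
- manifold: Vacuum manifold, fixed to the bench: grey open chamber 104 (x) x 154 (y) mm with a flat metal rim 56 mm above the bench, on which the lid lies. Origin: centre of its underside; x to its back, y to its left along its long side, z up. On its front (-x) side a valve block, 44 mm high, carries the thumb lever; right of it a round gauge.
- pin_left (a point): Tip of the left dowel pin on the rim, at x = +34, y = +62 mm of manifold: steel, 10 mm across, rising 20.5 mm above the rim, the upper 8 mm tapering to 4 mm.
- pin_right (a point): Tip of the right dowel pin, alike, at x = -20, y = -62 mm of manifold.
- vacuum_lever (a joint): Angle of the thumb lever, rad: 0 = off (it points to the manifold's front left, midway between -x and +y); grows as it swings across the front to the right (counter-clockwise from above). Five notches 0.3927 rad apart: off 0, first 0.393, second 0.785, third 1.178, fourth 1.571 (end stop). A spring detent pulls it into the nearest notch; about 5 N at the post carries it over. Starts off.
- lever_post (a point): Middle of the upright black thumb post at the end of the lever: 13 mm across, 34 mm tall, 50 mm from the lever's axis; the point is 70 mm above the bench and 16 mm under the post's top; the lever's flat arm and the post's foot lie 15 mm and more below the point.
- spindle (a point): Point on the lever's vertical axis, at the height of lever_post (70 mm): x = -82, y = +36 mm of manifold. The lever's hub below it ends 57 mm above the bench.
- tip_box_1: Bystander: box of pipette tips with a raised clear lid, 82 x 118 x 78 mm, behind the manifold. Origin: centre of its underside.
- beaker: Bystander: small glass beaker, 55 mm across, 70 mm tall, in front and to the right of the manifold. Origin: centre of its underside.
- buffer_bottle_1: Bystander: the largest of the three round bottles, 68 mm across, 167 mm tall, behind the lid. Origin: centre of its underside.

How it is judged:
By the outcome, as a careful person would: the job done as asked, in the order asked, and still so for the second after the job is handed in, with the robot touching nothing.
It also fails if it takes over 72 s, if anything falls off the work surface, if the arm or the gripper's body presses on something with over 40 N, if the wrist force passes 120 N, or if a joint passes its speed limit or range.

ROBOT

A 6-joint arm with a two-finger parallel gripper is mounted at the origin on a cart in front of the work surface, level with it; the furniture and walls round the work are solid. World frame = base frame: x ahead of the robot, y to its left, z up, the work surface at z = 0. Lengths are in m, angles in rad, forces in N, time in s.
With the tool pointing down it reaches from about 0.375 to 0.925 m from the base axis. Payload 5.7 kg.
Tool frame: the origin (TCP) lies at the very end of the fingers, on their centre line; the grasp point (between the pads) lies 19 mm behind it; z points along the fingers, y is the line along which they close (so a half turn about z gives the same grasp; the last joint's range is limited). The gripper opens to 85 mm and grips with 20 to 120 N. Pads are 22 mm wide; open, the fingers measure 114 mm over their backs; the gripper's body (76 mm by 85 mm) begins 54 mm behind the grasp point. The pads swing forward as they close: fully open they stand 13 mm farther back than shut.
Start: joints at [1.149, 0.359, 1.51, -0, 1.272, -0.115], TCP at [0.181, 0.572, 0.231] pointing down, gripper open.
Joint ranges: [-2.97, 2.97], [-1.01, 2.36], [0.21, 2.38], [-0.96, 4.11], [0.2, 2.71], [-2.98, 2.98]. Speed limits (rad/s): [2.39, 2.39, 3.14, 3.14, 3.14, 3.14].

INTERFACE

Orientations are given as a rotation vector (axis times angle).
In Python, from rig import arm gives the robot as it stands. The module is installed in compiled form; this text tells all that it offers.
- The arm moves only by the tool jog_arm, never from a script. Its argument "motion" is a list of rows, each a list of 3 entries, a list of its own where there are three numbers: the opening, from -1 (shut) to 1 (fully open), then the shift along the tool's x, y, z in mm, then the turn, a rotation vector about the tool's x, y, z in rad. In form: [[grip, [dx, dy, dz], [rx, ry, rz]], ...]. A call has 1 to 20 rows; each row shifts and turns the commanded pose from where the row before left it, along the tool's axes as they then stand; what a row does not reach is not made up. A row lasts 1/12 s, in which the tool goes at most 41.7 mm and 7.16 degrees, less where a joint would pass 70% of its speed; a pose out of reach is approached as far as the arm can. A call is refused whole if a number of a shift passes 41.7 or a number of a turn 0.125, either way. A call with a gripper value outside its range is refused whole. The fingers move at their own pace and stop on an object; "newtons" is the grip in N (left out, the last holds). Time passes only in rows, so rows that do not move let the fingers close. It gives the time, the measured TCP pose, the force, the opening and the grip force at its end, in the units of the state.
- arm.get_obs(): the state, without advancing time (a new reading comes with each control period).
- arm.camera(name): name is "side" or "top"; returns (picture, depth): 384x512x3 uint8, blue, green, red; 384x512 float32, m along the optical axis (not along the pixel's ray), 0 where there is no reading.
- arm.calibration(name): a dict with "fx", "fy", "cx", "cy" (pixels), "T" (4x4, takes a point from camera to world coordinates). Camera axes: x right, y down, z forward; pixel columns grow to the right and rows downward; lengths in m; the calibration is good to about 2 mm. A picture is of the moment at which its call begins. calibration takes no time and is no camera call.
- arm.hand_in(): hands the job in; it is judged then, once.
The state is a dict: "time": time; "joint_pos": joint angles; "qvel": joint speeds; "effort": joint torques, N m; "position": TCP position; "tool_rot": TCP orientation; "contact_force": force on the tool from outside, world axes, zero at the start; "ft_torque": the same for the moment, N m; "opening": finger opening in m; "grip_force": force on a finger pad.
Only numpy, scipy, OpenCV 4.12 (cv2) and the standard library are available. Lean on these libraries where they do the work, as an engineer would, in place of code of your own. Each camera call takes 0.05 s, during which the arm holds its last target. There are 200 camera calls.

## Working session

There is one attempt and no reset: what is moved stays moved. The work goes in short steps, Python scripts to look and compute and a tool call to move; the robot and the scene stay as the last step left them, time stands still between calls to the robot, and variables do not carry over. Pictures are saved under pics/ and viewed, at most 10 in all, crops included, and the job is handed in when it is done.

Besides the shell and the picture viewer there is one more tool, called after "Request:" as a command line: name --argument value ..., lists and objects as JSON in quotes. jog_arm: Moves the arm, as the interface text tells. Its arguments: {"type":"object","properties":{"motion":{"type":"array","items":{"type":"array"}},"newtons":{"type":"number"}},"required":["motion"]}

```bash
mkdir -p pics
cat > h.py <<'E'
import numpy as np,cv2
from rig import arm
def grab(n):
    p,d=arm.camera(n); c=arm.calibration(n); return p,d,c
def cloud(d,c):
    v,u=np.mgrid[:d.shape[0],:d.shape[1]]
    P=np.stack([(u-c['cx'])/c['fx']*d,(v-c['cy'])/c['fy']*d,d],-1)
    T=np.array(c['T']); return P@T[:3,:3].T+T[:3,3]
E
python3 - <<'E'
from h import *
for n in('top','side'):
    p,d,c=grab(n); cv2.imwrite(f'pics/{n}0.png',p); np.savez(f'{n}0.npz',p=p,d=d,T=c['T'],k=[c[x] for x in('fx','fy','cx','cy')]); print(np.round(c['T'],3),c['fx'])
o=arm.get_obs(); print({k:np.round(v,3) for k,v in o.items()})
E
```

```text
[[ 0.028 -0.992  0.119  0.367]
 [-1.    -0.028  0.003  0.156]
 [ 0.001 -0.119 -0.993  0.935]
 [ 0.     0.     0.     1.   ]] 386.29017069376135
[[ 0.94  -0.199  0.278  0.103]
 [-0.342 -0.548  0.764 -0.814]
 [-0.    -0.813 -0.583  0.817]
 [ 0.     0.     0.     1.   ]] 488.0589019304896
{'time': np.float64(0.1), 'joint_pos': array([ 1.149,  0.359,  1.511,  0.   ,  1.272, -0.115]), 'qvel': array([ 0.001, -0.002, -0.002,  0.002,  0.001, -0.   ]), 'effort': array([-1.0000e-03, -5.2864e+01, -2.7935e+01, -0.0000e+00,  5.0000e-03,
        0.0000e+00]), 'position': array([0.181, 0.571, 0.231]), 'tool_rot': array([-4.800e-01, -3.104e+00,  3.000e-03]), 'contact_force': array([-0.165, -0.363,  0.799]), 'ft_torque': array([ 0.023, -0.009,  0.002]), 'grip_force': np.float64(0.0), 'opening': np.float64(0.085)}
```

View pics/top0.png

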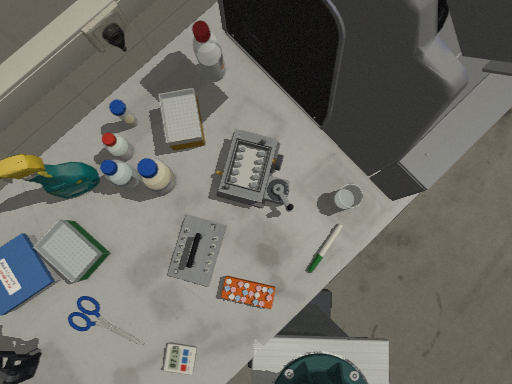

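View pics/side0.png

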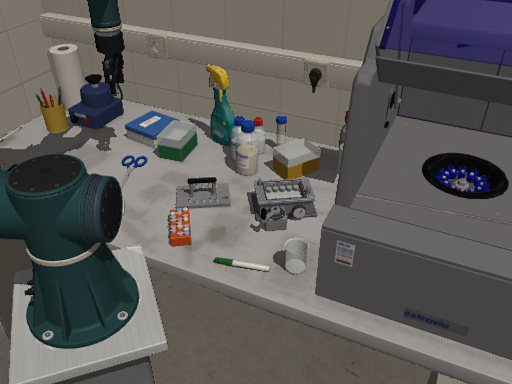

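Top: lid handle near (194,250), manifold near (250,168), lever post at (290,207), beaker (345,197), bottle (155,173). Side view agrees: lid (203,192), manifold (285,198). Next I'll measure and take an enlarged crop.

```bash
cat > m.py <<'E'
from h import *
def load(n):
    z=np.load(n+'.npz'); c=dict(zip(('fx','fy','cx','cy'),z['k'])); c['T']=z['T']; return z['p'],z['d'],c
def onplane(uv,c,z):
    uv=np.atleast_2d(uv).astype(float); T=np.array(c['T'])
    r=np.c_[(uv[:,0]-c['cx'])/c['fx'],(uv[:,1]-c['cy'])/c['fy'],np.ones(len(uv))]@T[:3,:3].T
    return T[:3,3]+r*((z-T[2,3])/r[:,2])[:,None]
def proj(X,c):
    T=np.array(c['T']); q=(np.atleast_2d(X)-T[:3,3])@T[:3,:3]
    return np.c_[q[:,0]/q[:,2]*c['fx']+c['cx'],q[:,1]/q[:,2]*c['fy']+c['cy']]
E
python3 - <<'E'
from m import *
p,d,c=load('top0'); W=cloud(d,c); z=W[...,2]
print('bench z',np.median(z[300:340,150:220]),np.median(z[220:240,240:260]))
def comp(lo,hi,box):
    u0,v0,u1,v1=box; m=np.zeros(z.shape,np.uint8); m[v0:v1,u0:u1]=((z>lo)&(z<hi))[v0:v1,u0:u1]; return m.astype(bool)
for nm,lo,hi,b in(('lid',.005,.1,(160,205,232,292)),('manif>48',.048,.1,(212,122,288,212)),('handle',.045,.1,(160,205,232,292)),('post',.06,.1,(270,175,300,216))):
    m=comp(lo,hi,b); P=W[m]; r=cv2.minAreaRect((P[:,:2]*1000).astype(np.float32)); print(nm,m.sum(),r,np.percentile(P[:,2],[5,50,95]))
crops=[cv2.resize(p[a:b,e:f],None,fx=6,fy=6,interpolation=cv2.INTER_CUBIC)[:540,:400] for a,b,e,f in((205,295,163,230),(125,215,212,300))]
cv2.imwrite('pics/crop1.png',np.hstack(crops))
p,d,c=load('side0'); W=cloud(d,c);z=W[...,2]
print('side')
for nm,lo,hi,b in(('lid',.005,.1,(170,170,235,210)),('handle',.045,.1,(170,170,235,210)),('post',.06,.1,(255,200,285,230))):
    m=comp(lo,hi,b); P=W[m]; r=cv2.minAreaRect((P[:,:2]*1000).astype(np.float32)); print(nm,m.sum(),r,np.percentile(P[:,2],[5,50,95]))
E
```

```text
bench z -0.0009748942593731935 -0.0008176684143866297
lid 2753 ((340.8114318847656, 269.7006530761719), (156.6164093017578, 149.88792419433594), 75.80968475341797) [0.00658707 0.00962296 0.06220218]
manif>48 1780 ((538.7721557617188, 150.09768676757812), (166.97337341308594, 154.65939331054688), 76.24861907958984) [0.05033717 0.054849   0.05781575]
handle 202 ((347.5734558105469, 296.1364440917969), (12.510232925415039, 78.8897933959961), 76.24661254882812) [0.05865697 0.06304702 0.06648181]
post 34 ((468.5470275878906, 96.552001953125), (58.25794982910156, 12.414789199829102), 37.901123046875) [0.061219   0.08282609 0.0863015 ]
side
lid 1350 ((349.068115234375, 322.24017333984375), (241.08580017089844, 156.34190368652344), 78.31068420410156) [0.00721992 0.01109284 0.06243062]
handle 167 ((346.224853515625, 295.56805419921875), (20.659435272216797, 78.3226318359375), 75.60304260253906) [0.04977255 0.06119282 0.06631298]
post 51 ((447.6395568847656, 83.61404418945312), (12.420615196228027, 12.92708969116211), 28.027727127075195) [0.06301303 0.07614227 0.08522412]
```

View pics/crop1.png

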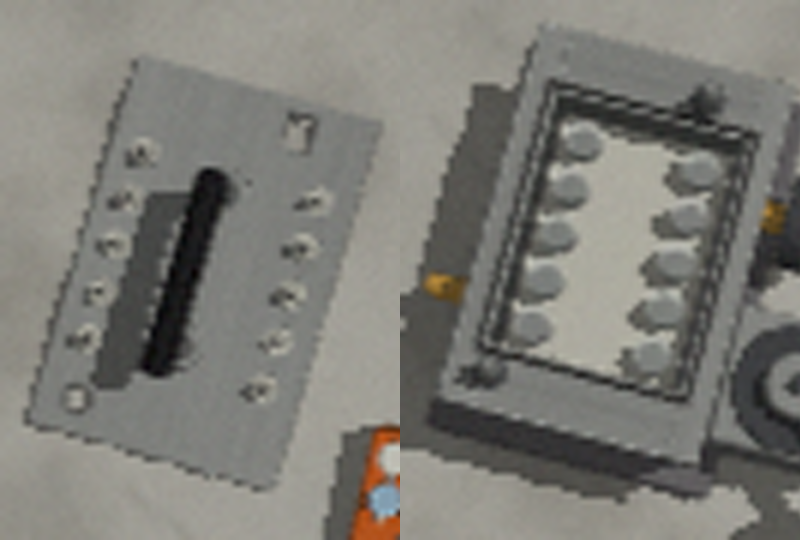

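The crop shows the lid's round hole lower left (crop (77,397)), slot upper right (299,130), and pins at (470,375) and (705,97). So the lid is already nearly at the right heading. Next is a precise fit of both.

```bash
cat > fit.py <<'E'
from m import *
def rect(d,c,box,zc,tol):
    z=cloud(d,c)[...,2]; u0,v0,u1,v1=box; m=np.zeros(z.shape,np.uint8)
    m[v0:v1,u0:u1]=(abs(z-zc)<tol)[v0:v1,u0:u1]
    n,l,s,_=cv2.connectedComponentsWithStats(m,connectivity=4); k=1+s[1:,4].argmax()
    cn=max(cv2.findContours((l==k).astype(np.uint8),cv2.RETR_EXTERNAL,cv2.CHAIN_APPROX_NONE)[0],key=len)[:,0]
    X=onplane(cn,c,zc)[:,:2]*1000
    return X
def fitrect(X,L,Wd,x0):
    from scipy.optimize import least_squares
    def res(q):
        a=q[2]; R=np.array([[np.cos(a),np.sin(a)],[-np.sin(a),np.cos(a)]]); Y=abs((X-q[:2])@R.T)-[q[3],q[4]]
        return np.where(Y.max(1)>-12,Y.max(1),0)   # signed outline distance
    s=least_squares(res,[*x0,L/2,Wd/2],loss='soft_l1',f_scale=1.5); return s
E
python3 - <<'E'
from fit import *
p,d,c=load('top0')
a0=np.deg2rad(90+76.2)
for nm,box,zc,tol,x0,L,w in(('lid',(160,205,232,292),.010,.005,(340,280),100,150),('rim',(212,122,300,215),.0555,.005,(538,150),104,154)):
    X=rect(d,c,box,zc,tol); s=fitrect(X,L,w,(*x0,a0)); print(nm,len(X),np.round(s.x,3),'sz',2*s.x[3:],'rms',np.sqrt((s.fun**2).mean()))
# feature points
f=lambda cx,cy,u,v:(u+cx/6-.42,v+cy/6-.42)
print('hole',onplane(f(77,397,163,205),c,.01),'slot',onplane(f(299,130,163,205),c,.01))
print('pinL',onplane(f(468,377,212-400/6,125),c,.07),'pinR',onplane(f(705,97,212-400/6,125),c,.07))
W=cloud(d,c); z=W[...,2]
for nm,b,lo in(('bottle',(130,150,180,200),.1),('beaker',(315,180,365,220),.03),('tipbox',(155,85,210,155),.06)):
    u0,v0,u1,v1=b; P=W[v0:v1,u0:u1][z[v0:v1,u0:u1]>lo]; print(nm,P[:,:2].min(0),P[:,:2].max(0))
m=(z>.075)&(z<.095); m[:,:270]=0;m[:,300:]=0;m[:175]=0;m[216:]=0
print('post',W[m].mean(0),m.sum(),np.argwhere(m).mean(0))
E
```

```text
lid 201 [344.26  282.347   2.896  73.594  78.142] sz [147.18856986 156.28398501] rms 2.032626465027535
rim 210 [532.056  97.453   3.232 128.56  183.67 ] sz [257.1198695  367.34003731] rms 0.0
hole [[0.29647653 0.34429959 0.01      ]] slot [[0.40354791 0.26149504 0.01      ]]
pinL [[0.48944442 0.23460086 0.07      ]] pinR [[0.60013569 0.14814412 0.07      ]]
bottle [0.36711479 0.15636836] [0.54479888 0.41743265]
beaker [ 0.36711479 -0.0804942 ] [0.50603461 0.15636836]
tipbox [0.36711479 0.15636836] [0.72000392 0.38969464]
post [0.44967576 0.08234345 0.08298867] 29 [206.27586207 290.4137931 ]
```

Run:
```python
from fit import *
p,d,c=load('top0')
from scipy.optimize import least_squares
for nm,box,zc,tol,x0,L,w in(('lid',(160,205,232,292),.010,.005,(350,302),100,150),('rim',(212,122,300,215),.0555,.006,(543,192),104,154)):
    X=rect(d,c,box,zc,tol)
    def res(q):
        a=q[2]; R=np.array([[np.cos(a),np.sin(a)],[-np.sin(a),np.cos(a)]]); Y=abs((X-q[:2])@R.T)-[L/2+q[3],w/2+q[3]]; return np.clip(Y.max(1),-6,6)
    s=least_squares(res,[*x0,1.32,0],loss='soft_l1',f_scale=1); print(nm,len(X),np.round(s.x,3),np.abs(s.fun).mean(),X.min(0),X.max(0))
W=cloud(d,c); z=W[...,2]
m=(z>.05)&(z<.1); m[:205]=0;m[292:]=0;m[:,:160]=0;m[:,232:]=0
r=cv2.minAreaRect(onplane(np.argwhere(m)[:,::-1],c,.065)[:,:2].astype(np.float32)*1000);print('handle',r)
for nm,b,lo in(('bottle',(130,150,180,200),.1),('beaker',(315,180,365,220),.03),('tipbox',(155,85,210,155),.06)):
    u0,v0,u1,v1=b; q=(z[v0:v1,u0:u1]>lo)&(d[v0:v1,u0:u1]>0); P=W[v0:v1,u0:u1][q]; print(nm,P[:,:2].min(0),P[:,:2].max(0))
```

```text
lid 201 [347.58  296.07    1.324  -1.082] 0.5966642048419561 [263.36736411 231.27127716] [431.18428373 361.47517944]
rim 210 [551.917 183.964   1.342   3.89 ] 3.182806546045035 [460.1954262  113.90918676] [630.60483235 247.05864732]
handle ((347.55584716796875, 295.24761962890625), (12.714009284973145, 78.60708618164062), 75.84461212158203)
bottle [0.47911523 0.35222953] [0.54479888 0.41743265]
beaker [ 0.45295684 -0.0804942 ] [ 0.50603461 -0.02795653]
tipbox [0.58867602 0.28830966] [0.72000392 0.38969464]
```

Request:
jog_arm --motion '[[1,[0,0,0],[0,0,-0.06]],[1,[-19.1,-18.9,0],[0,0,0]],[1,[-19.1,-18.9,0],[0,0,0]],[1,[-19.1,-18.9,10],[0,0,0]],[1,[-19.1,-18.9,10],[0,0,0]],[1,[-19.1,-18.9,10],[0,0,0]],[1,[-19.1,-18.9,10],[0,0,0]],[1,[-19.1,-18.9,10],[0,0,0]],[1,[-19.1,-18.9,10],[0,0,0]],[1,[-19.1,-18.9,10],[0,0,0]],[1,[-19.1,-18.9,10],[0,0,0]],[1,[-19.1,-18.9,10],[0,0,0]],[1,[-19.1,-18.9,10],[0,0,0]],[1,[0,0,0],[0,0,0]]]'

```text
time: 1.27
position: [0.3485, 0.2922, 0.1295]
tool_rot: [-0.39, -3.115, 0.006]
contact_force: [-1.3, -0.9, -0.5]
opening: 0.0854
grip_force: 0.0
```

```bash
cat >> fit.py <<'E'
from scipy.spatial.transform import Rotation
def state():
    o=arm.get_obs(); R=Rotation.from_rotvec(o['tool_rot']).as_matrix()
    print('t',o['time'],'tcp',np.round(o['position']*1000,1),'yaw_y',round(np.arctan2(R[1,1],R[0,1]),4),'tilt',np.round(R[2,:2],4),'F',np.round(o['contact_force'],1),'M',np.round(o['ft_torque'],2),'open',round(o['opening']*1000,1),'grip',round(float(o['grip_force']),1)); return o,R
def togo(xyz,yaw):
    o,R=state(); d=R.T@(np.array(xyz)-o['position']*1000); a=np.arctan2(R[1,1],R[0,1])
    print('tool shift',np.round(d,1),'turn about tool z',round(-(yaw-a),4))
E
python3 - <<'E'
from fit import *
from scipy.optimize import least_squares
togo((347.6,295.7,39),1.324)
p,d,c=load('top0')
X=rect(d,c,(212,122,300,215),.0555,.006)
for zc in(.0555,):
  q0=np.array([543,184.6,1.32,-1])
  for it in range(4):
    def loc(q,X):
        a=q[2]; R=np.array([[np.cos(a),np.sin(a)],[-np.sin(a),np.cos(a)]]); return (X-q[:2])@R.T
    def out(q,X): return (abs(loc(q,X))-[52+q[3],77+q[3]]).max(1)
    k=(loc(q0,X)[:,0]>-47)&(abs(out(q0,X))<(8,5,4,3)[it])
    s=least_squares(lambda q:out(q,X[k]),q0,loss='soft_l1',f_scale=1); q0=s.x
    print(k.sum(),np.round(q0,3),np.abs(s.fun).mean())
E
```

```text
t 1.2667 tcp [348.5 292.2 129.5] yaw_y 1.3215 tilt [ 0.0015 -0.0039] F [-1.3 -0.9 -0.5] M [-0.06  0.03 -0.04] open 85.4 grip 0.0
tool shift [ 1.6  3.5 90.5] turn about tool z -0.0025
140 [545.867 179.905   1.34   -0.984] 0.5710817368072695
144 [545.889 179.932   1.34   -1.016] 0.5710753581106197
144 [545.889 179.932   1.34   -1.016] 0.5710753580023238
144 [545.889 179.932   1.34   -1.016] 0.5710753579745802
```

Request:
jog_arm --motion '[[1,[0,0,15],[0,0,0]],[1,[0,0,15],[0,0,0]],[1,[0,0,15],[0,0,0]],[1,[0,0,5],[0,0,0]],[1,[0,0,0],[0,0,0]],[1,[0,0,0],[0,0,0]]]'

```text
time: 1.77
position: [0.3478, 0.2963, 0.0814]
tool_rot: [-0.386, -3.117, 0.001]
contact_force: [0.4, 0.7, 0.1]
opening: 0.0856
grip_force: 0.0
```

Run:
```python
from fit import *
togo((347.6,295.7,39),1.324)
D=[];S=[]
for i in range(4):
    p,d,c=grab('top'); D.append(d)
    ps,ds,cs=grab('side'); S.append(ds)
print('noise',np.std(D,0)[140:200,220:280].mean())
d=np.mean(D,0); np.savez('top1.npz',p=p,d=d,T=c['T'],k=[c[x] for x in('fx','fy','cx','cy')])
dd=np.mean(S,0); np.savez('side1.npz',p=ps,d=dd,T=cs['T'],k=[cs[x] for x in('fx','fy','cx','cy')])
W=cloud(d,c)*1000
for e in((493,229),(601,147)):
    m=(np.hypot(W[...,0]-e[0],W[...,1]-e[1])<14)&(W[...,2]>62)
    for v,u in np.argwhere(m): print(e,u,v,np.round(W[v,u],1))
W=cloud(dd,cs)*1000
for e in((493,229),(601,147)):
    m=(np.hypot(W[...,0]-e[0],W[...,1]-e[1])<14)&(W[...,2]>62)
    for v,u in np.argwhere(m): print('side',e,u,v,np.round(W[v,u],1))
a=cv2.resize(p[125:215,212:300],None,fx=6,fy=6,interpolation=cv2.INTER_NEAREST)[:540,:400]
u,v=np.round(proj([[.5459,.1799,.056]],cs)[0]).astype(int)
b=cv2.resize(ps[v-45:v+45,u-33:u+33],None,fx=6,fy=6,interpolation=cv2.INTER_NEAREST)[:540,:400]; print('side crop origin',u-33,v-45)
cv2.imwrite('pics/crop2.png',np.hstack([a,b]))
```

```text
t 1.7667 tcp [347.8 296.3  81.4] yaw_y 1.3243 tilt [ 0.0004 -0.0004] F [0.4 0.7 0.1] M [ 0.04  0.08 -0.02] open 85.6 grip 0.0
tool shift [ 0.  -0.6 42.4] turn about tool z 0.0003
noise 0.0088196015
(493, 229) 212 171 [496.3 241.1 233.3]
(493, 229) 219 173 [488.9 225.7 256.2]
(493, 229) 220 176 [487.4 226.  233.2]
(493, 229) 226 184 [497.2 227.8  71.7]
(493, 229) 227 184 [497.6 225.7  69.2]
(493, 229) 225 185 [494.7 229.8  72.9]
(493, 229) 226 185 [494.5 227.5  74.2]
(493, 229) 227 185 [494.7 225.3  73.8]
(493, 229) 228 185 [495.7 223.5  67.5]
(493, 229) 225 186 [492.3 229.7  73.3]
(493, 229) 226 186 [492.2 227.4  74.7]
(493, 229) 227 186 [492.7 225.3  71.8]
(493, 229) 228 186 [493.  223.2  69.7]
(493, 229) 225 187 [490.7 230.   69. ]
(493, 229) 226 187 [490.3 227.5  71.9]
(493, 229) 227 187 [490.4 225.3  71.5]
(493, 229) 228 187 [490.8 223.2  69.4]
(493, 229) 226 188 [489.  228.   65.2]
(493, 229) 227 188 [489.2 225.8  64.3]
(601, 147) 264 111 [613.6 148.2 233.1]
(601, 147) 270 120 [596.7 136.5 232.5]
(601, 147) 269 123 [590.8 138.2 232.5]
(601, 147) 262 139 [603.9 149.2  71. ]
(601,
[... 1406 characters left out ...]
.  225.   63.9]
side (601, 147) 307 186 [599.7 152.7  72.7]
side (601, 147) 308 186 [599.6 146.5  76.7]
side (601, 147) 309 186 [603.3 147.9  74.9]
side (601, 147) 307 187 [598.5 149.8  71.6]
side (601, 147) 308 187 [599.3 145.7  74.1]
side (601, 147) 309 187 [602.8 146.5  72.7]
side (601, 147) 307 188 [597.3 147.   70.4]
side (601, 147) 308 188 [599.4 145.3  71. ]
side (601, 147) 309 188 [602.4 145.3  70.3]
side (601, 147) 306 189 [596.6 151.2  64.6]
side (601, 147) 308 189 [599.3 144.8  68.2]
side (601, 147) 309 189 [602.  144.1  68. ]
side (601, 147) 308 190 [599.9 145.4  64.3]
side (601, 147) 309 190 [602.8 145.3  63.7]
side (601, 147) 309 191 [601.7 142.6  62.5]
side crop origin 251 145
```

View pics/crop2.png

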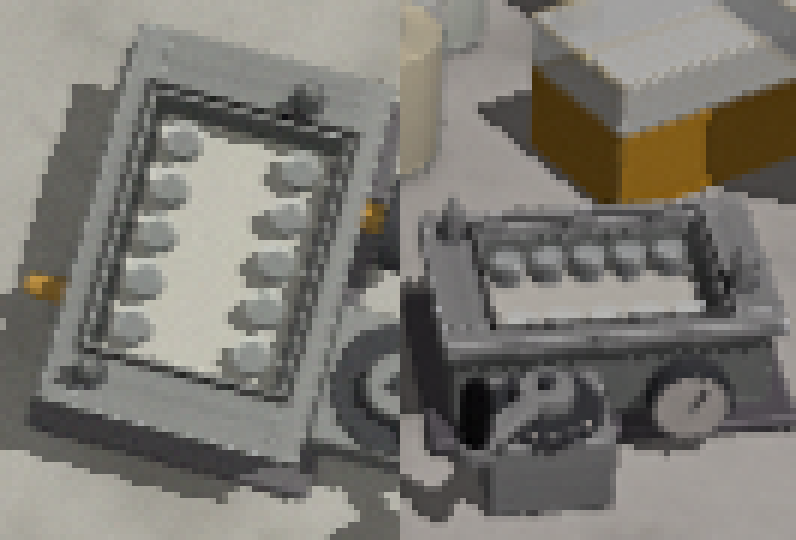

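Pins from depth: left (493.3,227.3), right (601.3,146.3) mm. These match the rim fit (manifold centre (545.8,180.0), yaw 1.340). Now I descend and grip the handle.

Request:
jog_arm --motion '[[1,[0,-0.6,14],[0,0,0]],[1,[0,0,14],[0,0,0]],[1,[0,0,10],[0,0,0]],[1,[0,0,4],[0,0,0]],[1,[0,0,0],[0,0,0]],[-1,[0,0,0],[0,0,0]],[-1,[0,0,0],[0,0,0]],[-1,[0,0,0],[0,0,0]],[-1,[0,0,0],[0,0,0]],[-1,[0,0,0],[0,0,0]],[-1,[0,0,0],[0,0,0]],[-1,[0,0,0],[0,0,0]],[-1,[0,0,0],[0,0,0]],[-1,[0,0,0],[0,0,0]],[-1,[0,0,0],[0,0,0]]]' --newtons 60

```text
time: 3.42
position: [0.3483, 0.2958, 0.0398]
tool_rot: [0.387, 3.117, 0.001]
contact_force: [-0.6, 0.7, 6.0]
opening: 0.011
grip_force: 58.8
```

Run:
```python
from fit import *
state()
```

```text
t 3.4167 tcp [348.3 295.8  39.8] yaw_y 1.3239 tilt [-0.0007  0.0008] F [-0.6  0.7  6. ] M [ 0.06  0.11 -0.03] open 11.0 grip 58.8
```

Request:
jog_arm --motion '[[-1,[0,0,-8],[0,0,0]],[-1,[0,0,-16],[0,0,0]],[-1,[0,0,-20],[0,0,0]],[-1,[0,0,-20],[0,0,0]],[-1,[0,0,-20],[0,0,0]],[-1,[-10,-3,-16],[0,0,0]],[-1,[-18,-5.2,0],[0,0,0]],[-1,[-19,-5.5,0],[0,0,0]],[-1,[-20,-5.8,0],[0,0,0]],[-1,[-20,-5.8,0],[0,0,0]],[-1,[-20,-5.8,0],[0,0,0]],[-1,[-20,-5.8,0],[0,0,0]],[-1,[-20,-5.8,0],[0,0,0]],[-1,[-20,-5.8,0],[0,0,0]],[-1,[-20,-5.8,0],[0,0,0]],[-1,[-18,-5.2,0],[0,0,-0.016]],[-1,[-15.3,-4.5,0],[0,0,0]],[-1,[0,0,0],[0,0,0]],[-1,[0,0,0],[0,0,0]],[-1,[0,0,0],[0,0,0]]]'

```text
time: 5.08
position: [0.5447, 0.1799, 0.1389]
tool_rot: [-0.362, -3.118, 0.001]
contact_force: [-1.3, -0.7, -1.8]
opening: 0.0111
grip_force: 59.0
```

Run:
```python
from fit import *
o,R=state()
p,d,c=grab('top'); np.savez('top2.npz',p=p,d=d,T=c['T'],k=[c[x] for x in('fx','fy','cx','cy')])
ps,ds,cs=grab('side'); np.savez('side2.npz',p=ps,d=ds,T=cs['T'],k=[cs[x] for x in('fx','fy','cx','cy')])
a=cv2.resize(p[110:220,200:300],None,fx=4,fy=4)
b=cv2.resize(ps[140:250,235:335],None,fx=4,fy=4)
cv2.imwrite('pics/held.png',np.hstack([a,b]))
```

```text
t 5.0833 tcp [544.7 179.9 138.9] yaw_y 1.3396 tilt [ 0.0021 -0.0006] F [-1.3 -0.7 -1.8] M [ 0.03  0.02 -0.02] open 11.1 grip 59.0
```

View pics/held.png

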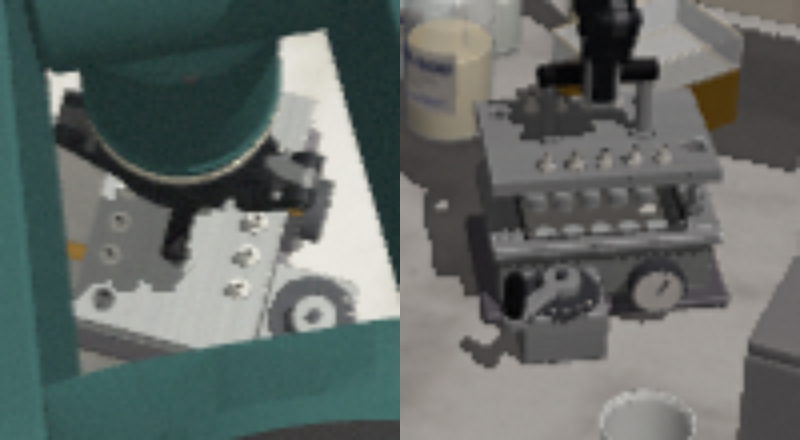

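The lid is held level above the manifold, with its hole at about (225,184) in the top view and both plate edges visible in the side view. I'll measure the residual offset against the rim using the same cameras.

Run:
```python
from fit import *
from scipy.optimize import least_squares
def mask(d,c,zc,tol,cen,r=105):
    W=cloud(d,c)*1000; m=(abs(W[...,2]-zc)<tol)&(np.hypot(W[...,0]-cen[0],W[...,1]-cen[1])<r)
    l=cv2.connectedComponentsWithStats(m.astype(np.uint8),connectivity=4); k=1+l[2][1:,4].argmax(); return l[1]==k
def fit(n,zc,L,w,tol=5):
    p,d,c=load(n); m=mask(d,c,zc,tol,(546,180))
    W=cloud(d,c)*1000; print(n,zc,'plane z',np.median(W[m][:,2]),m.sum())
    cn=np.vstack(cv2.findContours(m.astype(np.uint8),cv2.RETR_EXTERNAL,cv2.CHAIN_APPROX_NONE)[0])[:,0]
    X=onplane(cn,c,zc/1000)[:,:2]*1000; q=np.array([545.8,180,1.34,-1.])
    def loc(q):
        a=q[2]; R=np.array([[np.cos(a),np.sin(a)],[-np.sin(a),np.cos(a)]]); return (X-q[:2])@R.T
    for t in(8,6,4,4):
        A=abs(loc(q))-[L/2+q[3],w/2+q[3]]; k=abs(A.max(1))<t
        s=least_squares(lambda q:(abs(loc(q))-[L/2+q[3],w/2+q[3]]).max(1)[k],q,loss='soft_l1',f_scale=1); q=s.x
    Y=loc(q)[k]; print('  ',np.round(q,3),k.sum(),'sides x+ x- y+ y-',[(int((s_*Y[:,i]>h-6).sum())) for i,h in((0,L/2),(1,w/2)) for s_ in(1,-1)],np.abs(s.fun).mean())
fit('side1',56,104,154); fit('side2',109,100,150); fit('side2',109,100,150,3)
fit('top1',55.5,104,154); fit('top2',109,100,150)
p,d,c=load('top2')
g=cv2.cvtColor(p,cv2.COLOR_BGR2GRAY); print(g[178:191,219:233])
print('hole',onplane((225.4,183.6),c,.109))
```

```text
side1 56 plane z 55.697109734035465 730
   [ 5.43860e+02  1.79272e+02  1.34300e+00 -2.13000e-01] 149 sides x+ x- y+ y- [52, 59, 26, 25] 1.199262636614433
side2 109 plane z 109.10129225794651 1112
   [5.41163e+02 1.78271e+02 1.33800e+00 2.74000e-01] 133 sides x+ x- y+ y- [40, 56, 26, 24] 1.4703337449507157
side2 109 plane z 109.06381134946285 999
   [541.56  179.544   1.351  -0.646] 131 sides x+ x- y+ y- [38, 56, 27, 22] 1.2785957494052684
top1 55.5 plane z 55.13137020317871 1484
   [545.985 180.088   1.341  -1.157] 211 sides x+ x- y+ y- [67, 68, 48, 46] 0.6040718711080737
top2 109 plane z 108.42044567297255 1414
   [543.202 179.086   1.347  -1.157] 107 sides x+ x- y+ y- [38, 35, 37, 0] 0.7219840977251792
[[115 108 105 105 104 107 108 107 106 106 106 106 102 106]
 [115 106 105 106 104 107 104 106 107 105 105 105 105 105]
 [110 105 105 105 107 108 106 132 175 105 106 107 106 108]
 [105 104 108 130 184 185 179 176 173 104 106 105 109 108]
 [107 104 128 182 168 122  93  96 145 172 104 106 105 105]
 [105 129 185 179 150  89  64  42  84 160 186 186 188 185]
 [130 185 184 174 129 106  96  89  90 120 184 189 185 185]
 [186 187 185 180 139  99  93 105 103 146 187 185 186 187]
 [182 187 187 184 151  79  93 100 120 173 187 188 187 186]
 [186 188 185 186 177 141 130 138 170 189 187 186 183 183]
 [187 184 187 185 187 186 187 189 185 187 185 186 181 182]
 [128 162 167 188 187 187 187 185 189 186 185 188 187 187]
 [105 106  98  91 128 161 166 186 187 185 185 187 182 186]]
hole [[0.49240555 0.2260203  0.109     ]]
```

Request:
jog_arm --motion '[[-1,[-2.2,1.2,4],[0,0,0]],[-1,[0,0,7],[0,0,0]],[-1,[0,0,6],[0,0,0]],[-1,[0,0,1],[0,0,0]],[-1,[0,0,0],[0,0,0]],[-1,[0,0,0],[0,0,0]]]'

```text
time: 5.68
position: [0.5481, 0.1804, 0.1209]
tool_rot: [-0.361, -3.12, 0.001]
contact_force: [0.0, 0.2, -2.7]
opening: 0.0112
grip_force: 58.9
```

Run:
```python
from fit import *
from scipy.optimize import least_squares
o,R=state()
p,d,c=grab('top'); zt=o['position'][2]*1000-39.8+10; W=cloud(d,c)*1000
ps,ds,cs=grab('side')
g=cv2.cvtColor(p,cv2.COLOR_BGR2GRAY)
u,v=np.round(proj([[.4933,.2273,zt/1000]],c)[0]).astype(int); print('pin pos at plate top px',proj([[.4933,.2273,zt/1000]],c)); print(v-6,u-7); print(g[v-6:v+7,u-7:u+8])
a=cv2.resize(p[150:205,205:255],None,fx=10,fy=10,interpolation=cv2.INTER_NEAREST)[:550,:400]
b=cv2.resize(ps[150:225,240:325],None,fx=5,fy=5,interpolation=cv2.INTER_NEAREST)[:550,:400]
b=cv2.copyMakeBorder(b,0,550-b.shape[0],0,400-b.shape[1],cv2.BORDER_CONSTANT)
cv2.imwrite('pics/near.png',np.hstack([a,b]))
```

```text
t 5.6833 tcp [548.1 180.4 120.9] yaw_y 1.3401 tilt [ 0.0008 -0.0005] F [ 0.   0.2 -2.7] M [-0.03 -0.02  0.01] open 11.2 grip 58.9
pin pos at plate top px [[225.47218269 184.41655571]]
178 218
[[ 99 116 113 104 106 106 107 108 107 109 110 110 110 108 108]
 [ 90 119 109 109 104 107 107 107 106 109 109 111 110 106 106]
 [ 92 118 107 107 108 133 190 188 189 177 109 106 110 107 108]
 [ 84 115 109 104 127 189 187 173 167 165 107 110 110 106 108]
 [ 85 113 107 131 185 175 127  72  82 116 165 172 108 108 107]
 [ 78  99 133 187 184 161 103  64  38  40 104 176 187 187 186]
 [ 78 127 188 186 184 159 105  98  89  86 104 176 188 189 188]
 [ 88 144 187 188 187 176 104 108 105  92 113 178 189 186 186]
 [ 90 141 186 186 188 175 120  94 106 133 167 189 190 188 186]
 [ 88 143 187 188 186 189 188 182 178 186 190 188 186 186 187]
 [ 78 128 186 184 189 192 186 189 188 187 187 186 189 186 185]
 [ 77 117 150 114 127 170 187 190 186 189 190 187 189 186 187]
 [ 70 115 171 108 109 103 102 120 139 165 187 189 190 186 187]]
```

View pics/near.png

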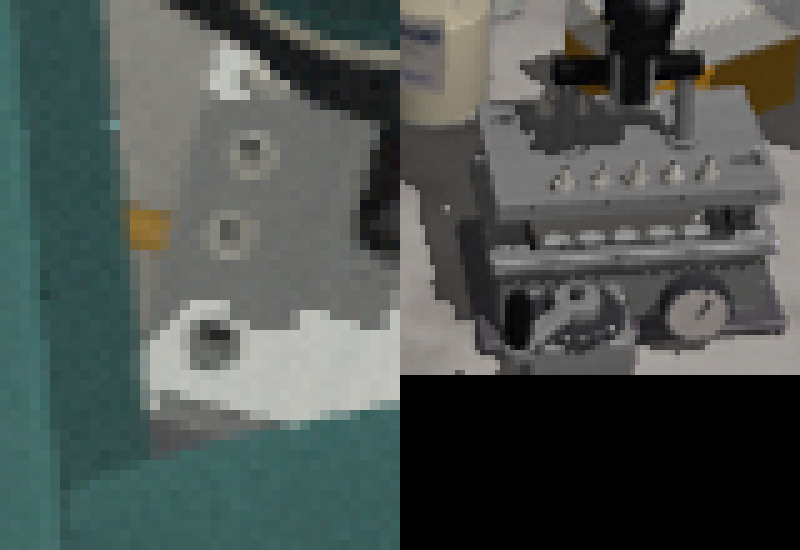

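Near view: hole centre at about (226.1,184.1) against the pin's predicted (225.5,184.4), so within about 1 mm. I'll make a small correction, then lower onto the tapers.

Request:
jog_arm --motion '[[-1,[1.2,0.1,0],[0,0,0]],[-1,[0,0,3],[0,0,0]],[-1,[0,0,3],[0,0,0]],[-1,[0,0,2],[0,0,0]],[-1,[0,0,1],[0,0,0]],[-1,[0,0,0],[0,0,0]],[-1,[0,0,0],[0,0,0]]]'

```text
time: 6.37
position: [0.5472, 0.1808, 0.1121]
tool_rot: [-0.362, -3.12, 0.0]
contact_force: [-0.3, 0.6, -2.2]
opening: 0.0106
grip_force: 59.0
```

```bash
python3 -c "
from fit import *
state()"
```

```text
t 6.3667 tcp [547.2 180.8 112.1] yaw_y 1.34 tilt [ 0.0003 -0.0002] F [-0.3  0.6 -2.2] M [-0.03 -0.02 -0.02] open 10.6 grip 59.0
```

Request:
jog_arm --motion '[[-1,[0,0,1.5],[0,0,0]],[-1,[0,0,1.5],[0,0,0]],[-1,[0,0,0],[0,0,0]],[-1,[0,0,0],[0,0,0]]]'

```text
time: 6.7
position: [0.5472, 0.1808, 0.1092]
tool_rot: [-0.362, -3.12, 0.0]
contact_force: [0.1, 0.1, -2.6]
opening: 0.0109
grip_force: 59.0
```

```bash
python3 -c "
from fit import *
state()"
```

```text
t 6.7 tcp [547.2 180.8 109.2] yaw_y 1.34 tilt [ 0.0002 -0.0002] F [ 0.1  0.1 -2.6] M [-0.02 -0.01 -0.01] open 10.9 grip 59.0
```

Request:
jog_arm --motion '[[-1,[0,0,1.5],[0,0,0]],[-1,[0,0,1.5],[0,0,0]],[-1,[0,0,1],[0,0,0]],[-1,[0,0,0],[0,0,0]],[-1,[0,0,0],[0,0,0]]]'

```text
time: 7.12
position: [0.5472, 0.1808, 0.1051]
tool_rot: [-0.362, -3.12, 0.0]
contact_force: [0.4, 0.5, -3.3]
opening: 0.0108
grip_force: 59.0
```

```bash
python3 -c "
from fit import *
state()"
```

```text
t 7.1167 tcp [547.2 180.8 105.1] yaw_y 1.34 tilt [ 0.0003 -0.0002] F [ 0.4  0.5 -3.3] M [-0.01 -0.01 -0.02] open 10.8 grip 59.0
```

Request:
jog_arm --motion '[[-1,[0,0,2],[0,0,0]],[-1,[0,0,2],[0,0,0]],[-1,[0,0,2],[0,0,0]],[-1,[0,0,1.5],[0,0,0]],[-1,[0,0,0.7],[0,0,0]],[-1,[0,0,0],[0,0,0]],[-1,[0,0,0],[0,0,0]]]'

```text
time: 7.7
position: [0.5472, 0.1808, 0.097]
tool_rot: [-0.362, -3.12, 0.0]
contact_force: [0.2, -0.1, -1.8]
opening: 0.0113
grip_force: 59.0
```

```bash
python3 -c "
from fit import *
state()"
```

```text
t 7.7 tcp [547.2 180.8  97. ] yaw_y 1.34 tilt [ 0.0002 -0.0002] F [ 0.2 -0.1 -1.8] M [ 0.01 -0.04  0.02] open 11.3 grip 59.0
```

Request:
jog_arm --motion '[[-1,[0,0,0.6],[0,0,0]],[-1,[0,0,0.6],[0,0,0]],[-1,[0,0,0],[0,0,0]],[-1,[0,0,0],[0,0,0]]]'

```text
time: 8.03
position: [0.5473, 0.1808, 0.0959]
tool_rot: [-0.362, -3.121, 0.0]
contact_force: [-0.4, 0.1, -2.1]
opening: 0.0107
grip_force: 59.0
```

```bash
python3 -c "
from fit import *
state()"
```

```text
t 8.0333 tcp [547.3 180.8  95.9] yaw_y 1.34 tilt [ 0.     -0.0001] F [-0.4  0.1 -2.1] M [-0.06 -0.04 -0.02] open 10.7 grip 59.0
```

Request:
jog_arm --motion '[[-1,[0,0,0.5],[0,0,0]],[-1,[0,0,0.4],[0,0,0]],[-1,[0,0,0],[0,0,0]],[-1,[0,0,0],[0,0,0]]]'

```text
time: 8.37
position: [0.5473, 0.1808, 0.0958]
tool_rot: [0.362, 3.12, -0.0]
contact_force: [-2.6, -1.4, 6.4]
opening: 0.0112
grip_force: 60.1
```

```bash
python3 -c "
from fit import *
state()"
```

```text
t 8.3667 tcp [547.3 180.8  95.8] yaw_y 1.34 tilt [-0.0004  0.    ] F [-2.6 -1.4  6.4] M [-0.13  0.41  0.02] open 11.2 grip 60.1
```

Seated contact at the expected height. Release and retreat upward.

Request:
jog_arm --motion '[[0,[0,0,0],[0,0,0]],[0,[0,0,0],[0,0,0]],[0,[0,0,0],[0,0,0]],[0,[0,0,0],[0,0,0]],[0,[0,0,0],[0,0,0]],[0,[0,0,-5],[0,0,0]],[0,[0,0,-10],[0,0,0]],[0,[0,0,-20],[0,0,0]],[0,[0,0,-20],[0,0,0]],[0,[0,0,-20],[0,0,0]],[-1,[0,0,-20],[0,0,0]],[-1,[0,-15,0],[0,0,0]],[-1,[0,-20,0],[0,0,0]],[-1,[0,-20,0],[0,0,0]],[-1,[0,-20,0],[0,0,0]],[-1,[0,-15,0],[0,0,0]],[-1,[0,0,0],[0,0,0]]]'

```text
time: 9.78
position: [0.5254, 0.0905, 0.1901]
tool_rot: [-0.364, -3.119, 0.002]
contact_force: [-0.4, -0.3, -0.6]
opening: -0.0
grip_force: 0.0
```

Run:
```python
from fit import *
o,R=state()
p,d,c=grab('top'); ps,ds,cs=grab('side')
np.savez('side3.npz',p=ps,d=ds,T=cs['T'],k=[cs[x] for x in('fx','fy','cx','cy')])
np.savez('top3.npz',p=p,d=d,T=c['T'],k=[c[x] for x in('fx','fy','cx','cy')])
a=cv2.resize(p[120:225,205:305],None,fx=4,fy=4)
b=cv2.resize(ps[150:255,240:340],None,fx=4,fy=4)
cv2.imwrite('pics/seated.png',np.hstack([a,b]))
for n,dd,cc in(('t',d,c),('s',ds,cs)):
    W=cloud(dd,cc)*1000
    a=1.340; Rm=np.array([[np.cos(a),np.sin(a)],[-np.sin(a),np.cos(a)]]); L=(W[...,:2]-[545.8,180])@Rm.T
    for q in((25,45),(-20,65),(-25,-45),(10,-65),(-47,0),(44,0),(34,62),(-20,-62)):
        m=(np.hypot(L[...,0]-q[0],L[...,1]-q[1])<6)&(W[...,2]<100); print(n,q,m.sum(),np.round(np.percentile(W[...,2][m],[10,50,90]),1) if m.any() else '')
```

```text
t 9.7833 tcp [525.4  90.5 190.1] yaw_y 1.3382 tilt [ 0.0008 -0.0016] F [-0.4 -0.3 -0.6] M [-0.01  0.01 -0.02] open -0.0 grip 0.0
t (25, 45) 21 [61.8 65.4 66.7]
t (-20, 65) 21 [63.3 64.5 66.6]
t (-25, -45) 3 [63.3 66.1 66.4]
t (10, -65) 21 [62.6 65.8 66.4]
t (-47, 0) 14 [63.6 65.1 67. ]
t (44, 0) 20 [63.7 65.4 67.8]
t (34, 62) 22 [62.7 69.8 74.4]
t (-20, -62) 12 [57.3 71.2 74.1]
s (25, 45) 11 [63.6 65.9 66.8]
s (-20, 65) 8 [65.6 66.3 67.1]
s (-25, -45) 7 [64.2 66.2 67.5]
s (10, -65) 8 [65.1 66.  67.2]
s (-47, 0) 74 [13.2 39.4 65.6]
s (44, 0) 15 [-901.5 -891.9   73.3]
s (34, 62) 15 [64.6 67.9 74.9]
s (-20, -62) 15 [63.9 67.9 73.6]
```

View pics/seated.png

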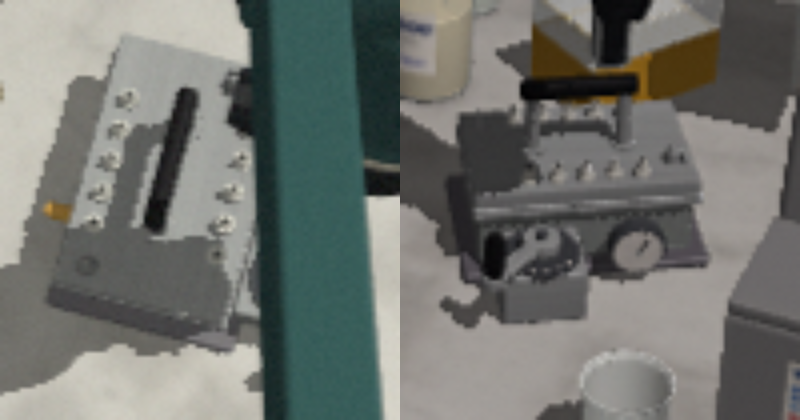

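The lid is seated flush: plate top about 66 mm all round, pins projecting to about 75 mm, and the lever still off at front left. Now I turn the tool tangential to the lever.

Request:
jog_arm --motion '[[-1,[0,0,0],[0,0,-0.112]],[-1,[0,0,0],[0,0,-0.112]],[-1,[0,0,0],[0,0,-0.112]],[-1,[0,0,0],[0,0,-0.112]],[0,[0,0,0],[0,0,-0.112]],[0,[0,0,0],[0,0,-0.112]],[0,[0,0,0],[0,0,-0.112]],[0,[0,0,0],[0,0,0]],[0,[0,0,0],[0,0,0]]]'

```text
time: 10.63
position: [0.5269, 0.0939, 0.19]
tool_rot: [-0.854, 3.023, 0.0]
contact_force: [0.9, 0.4, -0.9]
opening: 0.0426
grip_force: 0.0
```

```bash
python3 -c "
from fit import *
togo((449.6,82.2,110),2.126); print(arm.get_obs()['joint_pos'])"
```

```text
t 10.6333 tcp [526.9  93.9 190. ] yaw_y 2.1214 tilt [-0.0002  0.    ] F [ 0.9  0.4 -0.9] M [ 0.04  0.03 -0.02] open 42.6 grip 0.0
tool shift [72.  30.5 80. ] turn about tool z -0.0046
[ 4.71927135e-02  3.09079879e-01  1.70087103e+00  1.49683606e-04
  1.13143250e+00 -2.07431254e+00]
```

Request:
jog_arm --motion '[[0,[0,0,0],[0,0,0.1207]],[0,[0,0,0],[0,0,0.1207]],[0,[0,0,0],[0,0,0.1207]],[0,[0,0,0],[0,0,0.1207]],[0,[0,0,0],[0,0,0.1207]],[0,[0,0,0],[0,0,0.1207]],[0,[0,0,0],[0,0,0.1207]],[0,[0,0,0],[0,0,0.1207]],[0,[0,0,0],[0,0,0.1207]],[0,[0,0,0],[0,0,0.1207]],[0,[0,0,0],[0,0,0.1207]],[0,[0,0,0],[0,0,0.1207]],[0,[0,0,0],[0,0,0.1207]]]'

```text
time: 11.72
position: [0.5268, 0.0936, 0.19]
tool_rot: [-1.541, -2.738, -0.0]
contact_force: [-0.4, 0.6, -0.3]
opening: 0.0425
grip_force: 0.0
```

Request:
jog_arm --motion '[[0,[0,0,0],[0,0,0.1207]],[0,[0,0,0],[0,0,0.1207]],[0,[0,0,0],[0,0,0.1207]],[0,[0,0,0],[0,0,0.1207]],[0,[0,0,0],[0,0,0.1207]],[0,[0,0,0],[0,0,0.1207]],[0,[0,0,0],[0,0,0.1207]],[0,[0,0,0],[0,0,0.1207]],[0,[0,0,0],[0,0,0.1207]],[0,[0,0,0],[0,0,0.1207]],[0,[0,0,0],[0,0,0.1207]],[0,[0,0,0],[0,0,0.1207]],[0,[0,0,0],[0,0,0.1207]],[0,[-12,-5,0],[0,0,0]],[0,[-15,-6.5,0],[0,0,0]],[0,[-18,-7.5,10],[0,0,0]],[0,[-15,-6.5,20],[0,0,0]],[0,[-12,-5,20],[0,0,0]],[0,[0,0,15],[0,0,0]],[0,[0,0,0],[0,0,0]]]'

```text
time: 13.38
position: [0.4465, 0.0812, 0.1228]
tool_rot: [-3.021, -0.858, 0.008]
contact_force: [0.5, 0.4, -0.3]
opening: 0.0429
grip_force: 0.0
```

```bash
python3 -c "
from fit import *
togo((449.6,82.2,61),-1.0156); print(arm.get_obs()['joint_pos'])"
```

```text
t 13.3833 tcp [446.5  81.2 122.8] yaw_y -1.0173 tilt [-0.0045 -0.0027] F [ 0.5  0.4 -0.3] M [-0.02  0.05  0.01] open 42.9 grip 0.0
tool shift [ 3.4  0.9 61.8] turn about tool z -0.0017
[2.74563181e-02 2.95883485e-01 1.93886890e+00 2.12292189e-05
 9.12106726e-01 1.04471308e+00]
```

Request:
jog_arm --motion '[[0,[0,0,12],[0,0,0]],[0,[0,0,8],[0,0,0]],[0,[0,0,0],[0,0,0]],[0,[0,0,0],[0,0,0]],[0,[0,0,0],[0,0,0]]]'

```text
time: 13.8
position: [0.4502, 0.0812, 0.1056]
tool_rot: [3.021, 0.862, 0.001]
contact_force: [0.8, 0.1, -0.2]
opening: 0.0426
grip_force: 0.0
```

```bash
python3 -c "
from fit import *
togo((449.6,82.2,61),-1.0156)"
```

```text
t 13.8 tcp [450.2  81.2 105.6] yaw_y -1.0147 tilt [0.0007 0.0005] F [ 0.8  0.1 -0.2] M [ 0.   -0.01 -0.02] open 42.6 grip 0.0
tool shift [ 0.  -1.2 44.6] turn about tool z 0.0009
```

Request:
jog_arm --motion '[[0,[0.7,-1.3,15],[0,0,0]],[0,[0,0,15],[0,0,0]],[0,[0,0,11],[0,0,0]],[0,[0,0,3],[0,0,0]],[0,[0,0,0],[0,0,0]],[-1,[0,0,0],[0,0,0]],[-1,[0,0,0],[0,0,0]],[-1,[0,0,0],[0,0,0]],[-1,[0,0,0],[0,0,0]],[-1,[0,0,0],[0,0,0]],[-1,[0,0,0],[0,0,0]]]' --newtons 25

```text
time: 14.72
position: [0.4499, 0.0827, 0.0617]
tool_rot: [3.021, 0.863, 0.002]
contact_force: [-0.8, 1.6, 6.3]
opening: 0.0115
grip_force: 24.8
```

```bash
python3 -c "
from fit import *
state()"
```

```text
t 14.7167 tcp [449.9  82.7  61.7] yaw_y -1.0143 tilt [0.0012 0.0006] F [-0.8  1.6  6.3] M [0.12 0.15 0.06] open 11.5 grip 24.8
```

Request:
jog_arm --motion '[[-1,[0.06,2.45,0],[0,0,-0.0491]],[-1,[0.06,2.45,0],[0,0,-0.0491]],[-1,[0.06,2.45,0],[0,0,-0.0491]],[-1,[0.06,2.45,0],[0,0,-0.0491]],[-1,[0.06,2.45,0],[0,0,-0.0491]],[-1,[0.06,2.45,0],[0,0,-0.0491]],[-1,[0.06,2.45,0],[0,0,-0.0491]],[-1,[0.06,2.45,0],[0,0,-0.0491]],[-1,[0,0,0],[0,0,0]],[-1,[0,0,0],[0,0,0]],[-1,[0,0,0],[0,0,0]],[-1,[0,0,0],[0,0,0]],[-1,[0,0,0],[0,0,0]],[-1,[0,0,0],[0,0,0]],[-1,[0,0,0],[0,0,0]]]'

```text
time: 15.97
position: [0.4636, 0.0684, 0.0618]
tool_rot: [2.794, 1.435, 0.003]
contact_force: [-0.7, 1.0, 5.9]
opening: 0.0119
grip_force: 24.7
```

```bash
cat >> fit.py <<'E'
def lever(k):
    a=np.deg2rad(211.8+22.5*k); togo((492.4+50*np.cos(a),108.9+50*np.sin(a),61),a+np.pi/2-2*np.pi)
    o=arm.get_obs()['position']*1000; print('lever est',np.unwrap([0,np.arctan2(o[1]-108.9,o[0]-492.4)-np.deg2rad(211.8)+2*np.pi])[1],'r',np.hypot(o[1]-108.9,o[0]-492.4))
E
python3 -c "
from fit import *
lever(1)"
```

```text
t 15.9667 tcp [463.6  68.4  61.8] yaw_y -0.6216 tilt [0.0012 0.0015] F [-0.7  1.   5.9] M [0.18 0.07 0.08] open 11.9 grip 24.7
tool shift [-0.3 -0.2  0.8] turn about tool z 0.0015
lever est 0.3970721805523292 r 49.68953944238409
```

First notch held with low force. On to the second.

Request:
jog_arm --motion '[[-1,[0.06,2.45,0],[0,0,-0.0491]],[-1,[0.06,2.45,0],[0,0,-0.0491]],[-1,[0.06,2.45,0],[0,0,-0.0491]],[-1,[0.06,2.45,0],[0,0,-0.0491]],[-1,[0.06,2.45,0],[0,0,-0.0491]],[-1,[0.06,2.45,0],[0,0,-0.0491]],[-1,[0.06,2.45,0],[0,0,-0.0491]],[-1,[0.06,2.45,0],[0,0,-0.0491]],[-1,[0,0,0],[0,0,0]],[-1,[0,0,0],[0,0,0]],[-1,[0,0,0],[0,0,0]],[-1,[0,0,0],[0,0,0]],[-1,[0,0,0],[0,0,0]],[-1,[0,0,0],[0,0,0]],[-1,[0,0,0],[0,0,0]]]'

```text
time: 17.22
position: [0.4814, 0.0604, 0.0618]
tool_rot: [2.46, 1.953, 0.003]
contact_force: [-0.2, 2.0, 5.8]
opening: 0.0118
grip_force: 24.7
```

```bash
python3 -c "
from fit import *
lever(2)"
```

```text
t 17.2167 tcp [481.4  60.4  61.8] yaw_y -0.2288 tilt [0.0006 0.002 ] F [-0.2  2.   5.8] M [ 0.3   0.04 -0.03] open 11.8 grip 24.7
tool shift [-0.3 -0.4  0.8] turn about tool z 0.0016
lever est 0.7928089647272651 r 49.68351757507973
```

Last notch, slightly reduced (0.4 mm) so it does not pass the third.

Request:
jog_arm --motion '[[-1,[0.06,2.4,0],[0,0,-0.0491]],[-1,[0.06,2.4,0],[0,0,-0.0491]],[-1,[0.06,2.4,0],[0,0,-0.0491]],[-1,[0.06,2.4,0],[0,0,-0.0491]],[-1,[0.06,2.4,0],[0,0,-0.0491]],[-1,[0.06,2.4,0],[0,0,-0.0491]],[-1,[0.06,2.4,0],[0,0,-0.0491]],[-1,[0.06,2.4,0],[0,0,-0.0491]],[-1,[0,0,0],[0,0,0]],[-1,[0,0,0],[0,0,0]],[-1,[0,0,0],[0,0,0]],[-1,[0,0,0],[0,0,0]],[-1,[0,0,0],[0,0,0]],[-1,[0,0,0],[0,0,0]],[-1,[0,0,0],[0,0,0]]]'

```text
time: 18.47
position: [0.5007, 0.0599, 0.0618]
tool_rot: [2.033, 2.393, 0.003]
contact_force: [1.5, 2.9, 6.7]
opening: 0.0122
grip_force: 24.8
```

```bash
python3 -c "
from fit import *
lever(3)"
```

```text
t 18.4667 tcp [500.7  59.9  61.8] yaw_y 0.1622 tilt [-0.0002  0.0026] F [1.5 2.9 6.7] M [ 0.26 -0.15 -0.03] open 12.2 grip 24.8
tool shift [-0.3 -0.3  0.8] turn about tool z -0.0001
lever est 1.1832029031110123 r 49.738585213912756
```

Request:
jog_arm --motion '[[-0.4,[0,0,0],[0,0,0]],[-0.4,[0,0,0],[0,0,0]],[-0.2,[0,0,0],[0,0,0]],[-0.2,[0,0,0],[0,0,0]],[-0.2,[0,0,0],[0,0,0]],[-0.2,[0,0,-6],[0,0,0]],[-0.2,[0,0,-15],[0,0,0]],[-0.2,[0,0,-20],[0,0,0]],[-0.2,[0,0,-25],[0,0,0]],[-0.2,[0,0,-25],[0,0,0]],[-0.2,[0,0,-25],[0,0,0]],[-0.2,[0,0,-25],[0,0,0]],[-0.2,[0,0,-20],[0,0,0]],[-0.2,[0,0,0],[0,0,0]],[-0.2,[0,0,0],[0,0,0]]]'

```text
time: 19.72
position: [0.5003, 0.0597, 0.2234]
tool_rot: [2.03, 2.394, 0.003]
contact_force: [-0.7, -0.2, 0.1]
opening: 0.0345
grip_force: 0.0
```

Run:
```python
from fit import *
state()
p,d,c=grab('top'); ps,ds,cs=grab('side')
W=cloud(ds,cs)*1000; m=(np.hypot(W[...,0]-492,W[...,1]-108)<70)&(np.hypot(W[...,0]-492,W[...,1]-108)>38)&(W[...,2]>60)&(W[...,2]<92)&(W[...,1]<95)
q=W[m].mean(0); print('post',q,m.sum(),np.rad2deg(np.arctan2(q[1]-108.4,q[0]-492))%360-211.8)
cv2.imwrite('pics/end.png',cv2.resize(ps[110:290,200:340],None,fx=3,fy=3))
```

```text
t 19.7167 tcp [500.3  59.7 223.4] yaw_y 0.1641 tilt [-0.0007  0.003 ] F [-0.7 -0.2  0.1] M [-0.02  0.01  0.01] open 34.5 grip 0.0
post [498.15781953  58.36088603  74.04044589] 53 65.21555354919883
```

View pics/end.png

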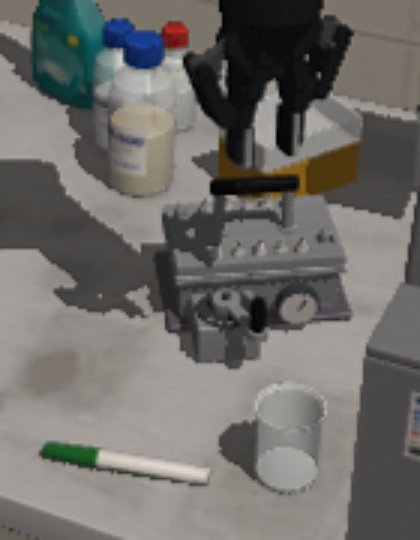

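The final view shows the lid flush, the lever post in the third notch (about 65–67°, crop (258,315)), the beaker, bottle and tip box in place, and the gripper clear.

```bash
python3 -c "
from rig import arm
print(arm.hand_in())"
```

```text
the job is handed in; nothing more can be done
None
```

The lid is seated flush on both dowel pins and released, the vacuum lever was stepped notch by notch from off to the third and left there, the tip box, beaker and large bottle were left undisturbed, and the job is handed in at about 20 s of the 72 s allowed.

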